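# Shut the sanding block in its gasketed case

## Robot

A 7-joint arm with a two-finger parallel gripper is mounted at the origin on the work surface. World frame = base frame: x ahead of the robot, y to its left, z up, the work surface at z = 0. Lengths are in m, angles in rad, forces in N, time in s.
With the tool pointing down it reaches from about 0.4 to 0.9 m from the base axis. Payload 5.5 kg.
Tool frame: the origin (TCP) lies midway between the tips of the shut fingers; the grasp point (between the pads) lies 19 mm behind it (manip.grip_depth is the distance from the TCP to the grasp point, in m); z points along the fingers, x is the direction in which the jaws open and shut, and the axes are right-handed (so a half turn about z gives the same grasp; the last joint's range is limited). The gripper opens to 92 mm and grips with 3 to 60 N. Pads are 19 mm wide; open, the fingers measure 130 mm over their backs; the gripper's body (75 mm by 190 mm) begins 47 mm behind the grasp point.
Start: joints at [-1.077, 0.501, -0.427, 1.55, 0.221, 1.138, -0.21], TCP at [0.149, 0.633, 0.227] pointing down, gripper open.
Joint ranges: [-2.88, 2.88], [-0.31, 2.03], [-1.54, 1.56], [0.2, 2.42], [-1.41, 4.55], [0.19, 2.02], [-2.57, 2.57]. Speed limits (rad/s): [2.57, 2.57, 3.14, 3.14, 3.14, 3.14, 3.14].

## Interface

Orientations are given as a unit quaternion [x, y, z, w].
In Python, from bench import manip, effector, viewer gives the robot as it stands. Calls block until the motion is done:
- manip.move_pose(position, orientation): joint-space move of the TCP to a pose.
- manip.servo_line(position, ori=None, vel=0.15): straight line of the TCP; ori=None keeps the orientation; vel is the mean speed in m/s.
- manip.movej(angles): joint-space move.
- effector.open_jaws() and effector.close(f_grip=None): open the fingers fully, or close them until they stop; f_grip is the grip in N (None keeps the last).
- manip.sleep(seconds).
- manip.solve_ik(position, orientation): joint angles nearest the present ones, or None.
- viewer.get_image(name): name is "scene" or "top" or "wrist"; returns the picture (420x560x3 uint8, red, green, blue); there is no depth.
- viewer.get_calibration(name): a dict with "vfov" (degrees; the focal length in pixels is half the picture's height over the tangent of half this angle, whatever the lens; pixels are square), "cx", "cy" (the principal point, pixels), "eye" and "attitude" of the camera in the world. Camera axes: x right, y down, z forward; pixel columns grow to the right and rows downward; lengths in m; the calibration is good to about 2 mm. A picture is of the moment at which its call begins: read the wrist's pose just before it. get_calibration takes no time and is no camera call; for the wrist camera it gives the pose at the moment of the call.
A pose or a line that the arm cannot do raises manip.PlanningError and nothing moves.
- manip.hand_in(): hands the job in, once; it reports no verdict.
Readings, each from a call of its own:
- manip.current_clock(): time.
- manip.current_q(): joint angles.
- manip.current_joint_velocities(): joint speeds.
- manip.current_tau(): joint torques, N m.
- manip.current_tool_pos(): TCP position.
- manip.current_tcp_rot(): TCP orientation.
- manip.current_force(): force on the tool from outside, world axes, zero at the start.
- manip.current_wrist_torque(): the same for the moment, N m.
- manip.current_finger_gap(): finger opening in m.
Only numpy, scipy, OpenCV 4.12 (cv2) and the standard library are available. Lean on these libraries where they do the work, as an engineer would, in place of code of your own. Each camera call takes 0.05 s, during which the arm holds its last target.

## Task

Put the hand sanding block flat in its case, base down, and let go of it; then swing the case's open lid shut and press its front down against the gasket until the catch clicks and holds the lid shut by itself. Squeeze the lid firmly but do not force it, and leave the spray bottle, the stack of discs and the tub where they stand.

Things in the scene. Friction and masses are not known exactly. Their poses are not given: they have to be found in the camera images.
- case: Grey plastic open-topped case screwed to the trolley top: 160 mm (its x) by 200 mm (its y), walls 5 mm thick and 70 mm high, inner floor 5 mm up, inside 150 by 190 mm. Origin: centre of its underside; z up; -x is the front (catch side), +x the hinge side.
- lid (a joint): Lid angle, rad: 0 = shut (level), grows as it opens; starts at 1.65 to 1.9 (stop 2.0). Grey plate 165 mm (hinge to front edge) by 200 mm, 8 mm thick, steel lip mid-front. Its stiff hinge (0.17 Nm) keeps it wherever left; it does not fall. Latched and untouched it reads -0.035 to 0.035; unlatched, the gasket lifts it back above 0.043. Over 35 N on the lid breaks it.
- gasket_front (a point): Middle of the top of the rubber gasket strip on the case's front rim (uncompressed, nominal): 70 mm ahead of the case's centre, 92 mm above its underside; 7 mm wide, 176 mm long. It meets the lid at 0.05 to 0.13 rad and pushes back ever harder (0.7 N/mm, 15 mm of squeeze, then a hard stop about 1 mm below the point where the catch clicks).
- catch_front (a point): Top of the steel catch (nominal), 95 mm ahead of the case's centre, 94 mm up; catch 56 mm wide, out to 118 mm ahead. Its sloped spring bolt adds resistance (peak 13 to 20 N at the rubber pad), then snaps over the lip and the force drops. Catch, gasket and stop sit up to 5 mm higher or lower from case to case, not in the readings: press slowly (under 1 cm/s) and feel; 22 to 26 N at the pad latches.
- lid_hinge (a point): Point on the hinge line at the middle of the case's rear rim, fixed to the case: 80 mm behind the case's centre (its +x) and 78 mm above its underside. The hinge line runs along the case's y. At angle a the lid's underside runs from here along (-cos a, 0, sin a) in the case's axes; its outer face is 8 mm beyond, to the side (sin a, 0, cos a).
- lid_press (a point): Centre of the outer face of the black rubber pad (28 by 70 mm, 3 mm thick) on the lid's outer (top) face, where to press: 140 mm from the hinge line, 25 mm behind the lid's front edge, 11 mm above the lid's underside. Moves with the lid; z is the lid's outward normal.
- block_grip (a point): Hand sanding block: black flat base 70 mm (its x) by 120 mm (its y) by 10 mm, with a wooden grip ridge on top 26 mm wide (x), 85 mm long (y), 40 mm high; 50 mm high overall, 0.15 to 0.3 kg. This point is on the ridge's centre line, 35 mm above the block's underside; z up. Pinch the ridge across its 26 mm (along x).
- spray: Bystander: black bottle, 72 mm across, 200 mm tall, origin at the centre of its underside.
- discs: Bystander: stack of sanding discs, 150 mm across, 24 mm high, origin at the centre of its underside.
- tub: Bystander: open white plastic tub, 100 mm across, 75 mm high, origin at the centre of its underside.
Things that resemble listed ones, but are neither listed nor needed, are in the scene too. What is shaped like the part that bears block_grip but pink is not meant.

How it is judged:
On the way, in this order (a step that is already met when the one before it is completed fails the run):
1. the block lies flat inside the case, let go, with the lid still open (x of block_grip in the frame of case between -0.055 and 0.055 m and y of block_grip in the frame of case between -0.06 and 0.06 m and z of block_grip in the frame of case between 0.03 and 0.055 m and angle between block_grip's own z axis and vertical below 0.15 rad and contact force between the fingers and block below 0.1 N and linear speed of block below 0.02 m/s and value of joint lid above 0.3 rad), for 0.2 s.
2. the lid is pushed shut on the gasket, to the level where the catch takes it (value of joint lid below 0.04 rad), for 0.2 s.
At the end, for the whole second after the job is handed in: The block lies flat (tilt under 0.15 rad) on the case's floor, its centre within 55 mm (x) and 60 mm (y) of the case's centre, and with nothing touching it the lid stays shut (joint below 0.04 rad), held by the catch (x of block_grip in the frame of case between -0.055 and 0.055 m and y of block_grip in the frame of case between -0.06 and 0.06 m and z of block_grip in the frame of case between 0.03 and 0.055 m and angle between block_grip's own z axis and vertical below 0.15 rad and value of joint lid below 0.04 rad and contact force between each of the arm, the fingers and lid below 0.1 N and linear speed of block below 0.02 m/s).
It fails at once if the lid is pressed with more than 35 N (contact force between any of the fingers, the arm and lid above 35 N).
It fails at once if the spray bottle is moved by more than 20 mm (distance of spray from where it was at the start of the episode above 0.02 m).
It fails at once if the stack of discs is moved by more than 20 mm (distance of discs from where it was at the start of the episode above 0.02 m).
It fails at once if the tub is moved by more than 20 mm (distance of tub from where it was at the start of the episode above 0.02 m).
It also fails if it takes over 72 s, if anything falls off the work surface, if the arm or the gripper's body presses on something with over 40 N, if the wrist force passes 120 N, or if a joint passes its speed limit or range.

## Working session

There is one attempt and no reset: what is moved stays moved. The work goes in short steps, each a Python script; the robot and the scene stay as the last script left them, time stands still between calls to the robot, and variables do not carry over. Pictures are saved under pics/ and viewed, and the job is handed in when it is done.

```bash
ls; mkdir -p pics
cat > h.py <<'E'
import numpy as np, cv2
from scipy.spatial.transform import Rotation as R
from bench import manip, effector, viewer
def snap(n,f):
    im=viewer.get_image(n); cv2.imwrite('pics/'+f,im[:,:,::-1]); return im
E
python3 - <<'E'
from h import *
for n in ['scene','top','wrist']:
    c=viewer.get_calibration(n); print(n,c); snap(n,n+'0.png')
print(manip.current_clock(),manip.current_tool_pos(),manip.current_tcp_rot(),manip.current_finger_gap())
E
```

```text
pics
scene {'vfov': 51.46214395075107, 'cx': 282.2605346957182, 'cy': 210.13063280678537, 'eye': array([1.23851875, 0.49520174, 0.71870527]), 'attitude': array([ 0.42436065,  0.77872994, -0.40975078, -0.21354627])}
top {'vfov': 53.869853385821465, 'cx': 270.393849254375, 'cy': 212.6531503654432, 'eye': array([3.84235578e-01, 1.01530272e-03, 1.21255163e+00]), 'attitude': array([-0.69656404,  0.71564289, -0.03064225,  0.04141078])}
wrist {'vfov': 64.3016502130232, 'cx': 276.50745042374984, 'cy': 209.76430442772985, 'eye': array([0.07858442, 0.6495167 , 0.38481192]), 'attitude': array([0.77670821, 0.61478393, 0.08416626, 0.1080792 ])}
0.15 [0.14860403 0.63225137 0.22594207] [ 7.83810807e-01  6.20999259e-01 -5.95516777e-04  4.29066573e-04] 0.09179040296494076
```

View pics/scene0.png

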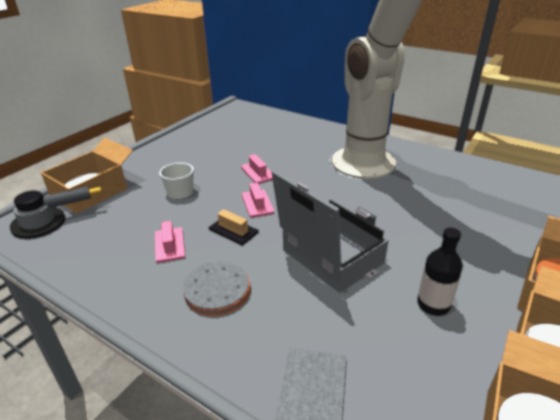

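View pics/top0.png

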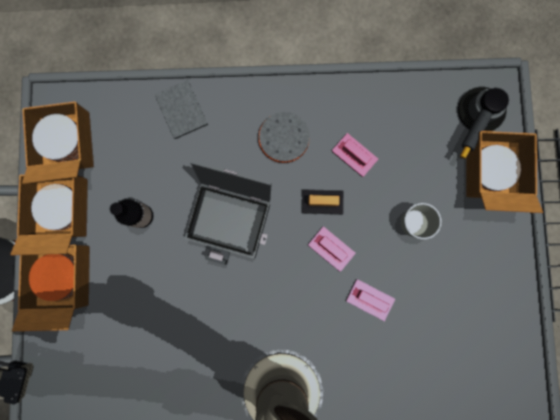

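View pics/wrist0.png

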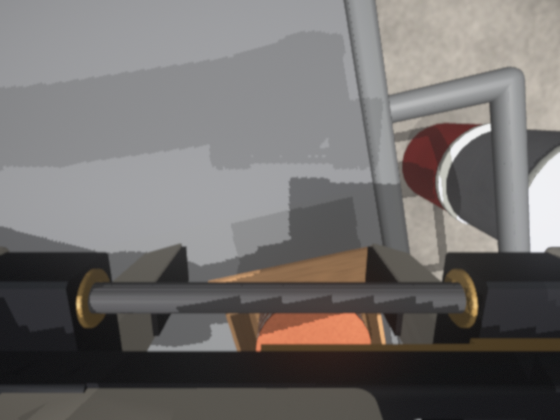

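The top view shows the wanted block at (323,201), with a black base and wooden ridge. The pink look-alikes are at (356,154), (332,248) and (371,299). The case is at (228,218), with the lid raised on its far side and the catch at (216,257). The bottle is at (130,212), the discs at (284,137) and the tub at (422,220).

```bash
cat >> h.py <<'E'
def ray(cal,uv):
    f=210/np.tan(np.radians(cal['vfov'])/2)
    d=np.array([(uv[0]-cal['cx'])/f,(uv[1]-cal['cy'])/f,1.0])
    return np.array(cal['eye']),R.from_quat(cal['attitude']).apply(d)
def onplane(cal,uv,z):
    o,d=ray(cal,uv); return o+d*(z-o[2])/d[2]
def proj(cal,p):
    f=210/np.tan(np.radians(cal['vfov'])/2)
    c=R.from_quat(cal['attitude']).inv().apply(np.array(p)-cal['eye'])
    return np.array([cal['cx']+f*c[0]/c[2],cal['cy']+f*c[1]/c[2]])
E
python3 - <<'E'
from h import *
im=cv2.imread('pics/top0.png'); c=viewer.get_calibration('top')
cv2.imwrite('pics/crop_top.png',cv2.resize(im[120:290,100:370],None,fx=2.9,fy=2.9,interpolation=cv2.INTER_CUBIC))
s=cv2.imread('pics/scene0.png'); 
cv2.imwrite('pics/crop_scene.png',cv2.resize(s[160:300,200:400],None,fx=4,fy=4,interpolation=cv2.INTER_CUBIC))
hsv=cv2.cvtColor(im,cv2.COLOR_BGR2HSV)
m=cv2.inRange(hsv,(10,100,120),(28,255,255)); m[:,:290]=0;m[:,360:]=0;m[:180]=0;m[225:]=0
cn=max(cv2.findContours(m,0,2)[0],key=cv2.contourArea); r=cv2.minAreaRect(cn); print(r)
b=cv2.boxPoints(r); w=np.array([onplane(c,p,.05)[:2] for p in b]); print(w, w.mean(0))
for n,uv,z in [('case',(228,218),0.0),('spray',(137,214),0),('discs',(284,139),0.02),('tub',(422,222),0.04),('catch',(216,257),.09)]: print(n,onplane(c,uv,z))
E
```

```text
((323.98876953125, 199.72445678710938), (28.41450309753418, 8.838958740234375), 2.862405300140381)
[[ 0.52654006 -0.0943608 ]
 [ 0.5517122  -0.09651281]
 [ 0.54536298 -0.17657698]
 [ 0.52024216 -0.17425516]] [ 0.53596435 -0.13542644]
case [0.49615904 0.14334775 0.        ]
spray [0.51553366 0.41331552 0.        ]
discs [ 0.72390085 -0.02828925  0.02      ]
tub [ 0.46591282 -0.41066475  0.04      ]
catch [0.38278321 0.16698037 0.09      ]
```

View pics/crop_top.png

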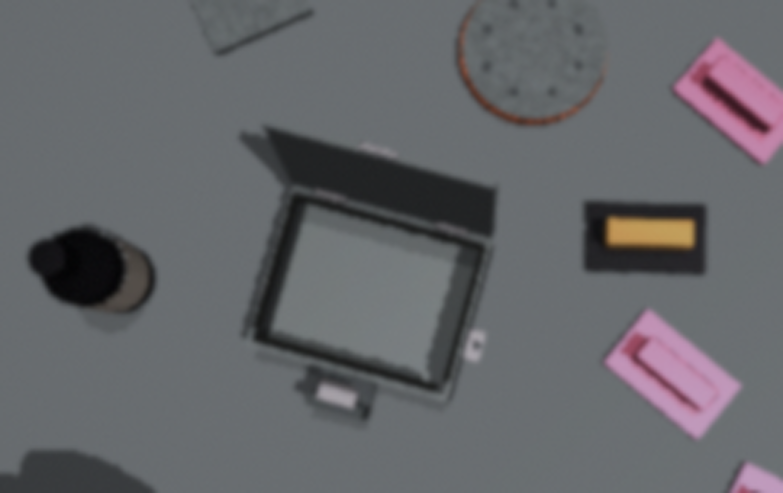

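View pics/crop_scene.png

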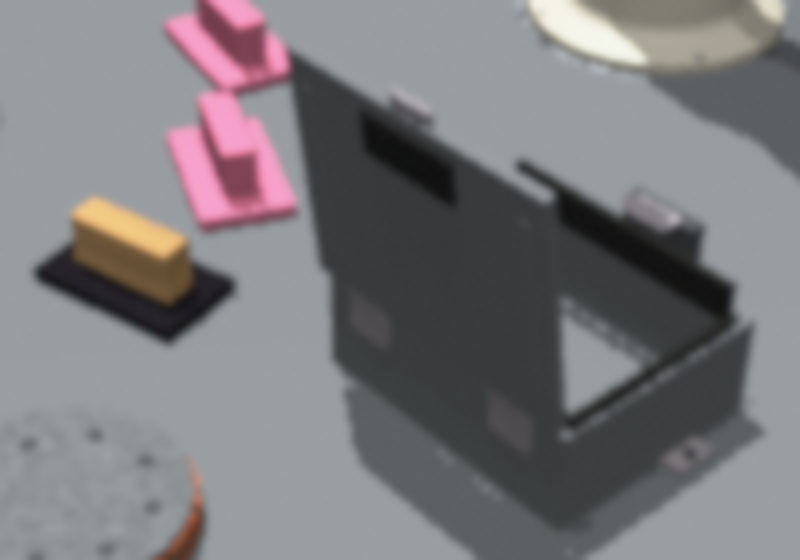

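The close crop at block pixel (650,233) confirms a black base with a wooden ridge. The case hinge is on the far side, at crop pixels (290,188) to (492,240). Next I'll get the case frame from the rim corners.

Run:
```python
from h import *
c=viewer.get_calibration('top')
f=lambda x,y,z:onplane(c,(100+x/2.9,120+y/2.9),z)
bl,br,fl,fr=f(288,190,.07),f(492,240,.07),f(246,338,.07),f(445,402,.07)
for p in (bl,br,fl,fr):print(p)
print(np.linalg.norm(bl-br),np.linalg.norm(fl-fr),np.linalg.norm(bl-fl),np.linalg.norm(br-fr))
print((bl+br+fl+fr)/4, np.degrees(np.arctan2(*(-(bl-br)[[0]].tolist()+[1],))) if 0 else '')
d=(bl-br); print('yaw from rear',np.degrees(np.arctan2(-d[0],d[1])))
d=(fl-fr); print('yaw from front',np.degrees(np.arctan2(-d[0],d[1])))
# wrist camera in tool frame
w=viewer.get_calibration('wrist');p=manip.current_tool_pos();q=R.from_quat(manip.current_tcp_rot())
print('cam in tool',q.inv().apply(w['eye']-p),(q.inv()*R.from_quat(w['attitude'])).as_euler('xyz',degrees=True))
# grasp ik: jaw x along block x (yaw -4.5)
for yaw in (-4.5,175.5):
    q=(R.from_euler('z',yaw,degrees=True)*R.from_euler('x',180,degrees=True)).as_quat()
    for z in (.25,.016): print(yaw,z,manip.solve_ik([.536,-.135,z],q))
```

```text
[0.58342249 0.21431247 0.07      ]
[0.52910867 0.01823649 0.07      ]
[0.44138449 0.25580857 0.07      ]
[0.37563368 0.06681505 0.07      ]
0.20345953168223863 0.2001042736721926 0.14797540531023326 0.16097965036982123
[0.48238733 0.13879315 0.07      ] 
yaw from rear -15.482942934458993
yaw from front -19.182775751595226
cam in tool [ 0.00061527 -0.07213515 -0.15899888] [-15.75004639  -0.02440276   0.07053194]
-4.5 0.25 [-0.13401165  0.28451765  0.40202154  1.7960331  -0.12446402  1.08586351
  0.23315931]
-4.5 0.016 [-0.1188305   0.63064433  0.40371247  1.95022355 -0.39903657  0.63875677
  0.46126418]
175.5 0.25 [-0.75097304  0.63539738  1.36292453  1.81222131 -0.6574454   1.25417466
 -2.42071061]
175.5 0.016 [-0.67645305  1.21489085  1.34671462  1.96611716 -1.31259845  1.238297
 -2.01449522]
```

```bash
cat >> h.py <<'E'
def down(yaw): return (R.from_euler('z',yaw,degrees=True)*R.from_euler('x',180,degrees=True)).as_quat()
E
python3 - <<'E'
from h import *
p=manip.current_tool_pos()
manip.servo_line([p[0],p[1],.42],vel=.25)
cy=-17.5
off=R.from_euler('z',cy,degrees=True).apply([0,-.072,0])
T=np.array([.482,.139,0])+off; T[2]=.34
manip.move_pose(T,down(cy))
w=viewer.get_calibration('wrist'); snap('wrist','w1.png'); snap('top','t1.png')
import json; json.dump({k:np.array(v).tolist() for k,v in w.items()},open('w1.json','w'))
print(manip.current_clock(),manip.current_tool_pos(),w)
E
```

```text
3.4833 [0.46044228 0.07145789 0.33999651] {'vfov': 64.3016502130232, 'cx': 276.50745042374984, 'cy': 209.76430442772985, 'eye': array([0.48321368, 0.14176205, 0.4990926 ]), 'attitude': array([ 0.97915592, -0.15002327, -0.02056211,  0.13536582])}
```

View pics/w1.png

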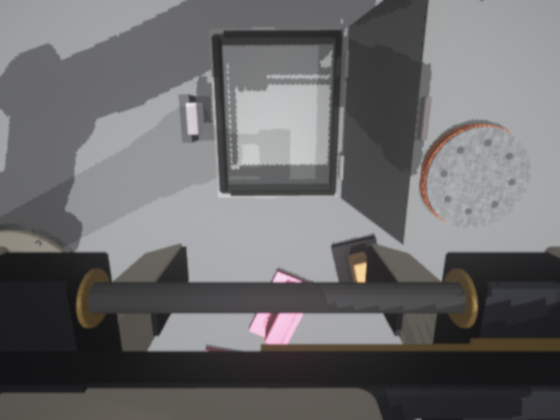

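The wrist view shows the case squarely: rim corners near (213,35), (342,31), (338,194) and (219,194), the catch at (192,118), and the lid's front edge from (427,0) to (404,243). I'll zoom in for accurate corners.

Run:
```python
import cv2
im=cv2.imread('pics/w1.png'); im=cv2.convertScaleAbs(im,alpha=1.6,beta=10)
cv2.imwrite('pics/w1c.png',cv2.resize(im[10:210,170:440],None,fx=2.96,fy=2.96,interpolation=cv2.INTER_CUBIC))
```

```text
(no output)
```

View pics/w1c.png

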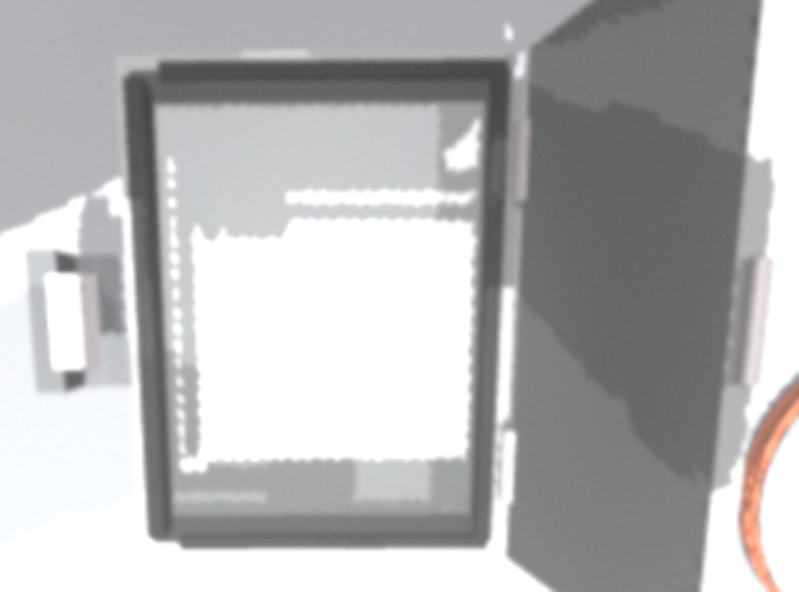

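Run:
```python
from h import *
import json
c=json.load(open('w1.json'))
f=lambda x,y,z:onplane(c,(170+x/2.96,10+y/2.96),z)
def show(n,a,b):
    d=a-b; print(n,a.round(4),b.round(4),'mid',((a+b)/2).round(4),'len',np.linalg.norm(d).round(4),'yaw',np.degrees(np.arctan2(-d[0],d[1])).round(2))
show('gasket f',f(141,72,.092),f(161,540,.092))
show('gasket f',f(141,72,.07),f(161,540,.07))
show('rear strip z07',f(498,62,.07),f(480,546,.07))
show('rear strip z092',f(498,62,.092),f(480,546,.092))
show('top/bottom outer edges z07', f(318,60,.07), f(318,548,.07))
show('top/bottom outer edges z09', f(318,60,.09), f(318,548,.09))
show('inner wall? ', f(153,200,.005), f(195,460,.005))
show('hinges',f(522,160,.078),f(507,465,.078))
cs=np.array([.482,.139])
for z in (.092,.094): show('catch',f(72,265,z),f(85,375,z)); 
show('lip', f(768,258,.24), f(750,385,.24))
```

```text
gasket f [0.4472 0.2435 0.092 ] [0.3937 0.0732 0.092 ] mid [0.4205 0.1583 0.092 ] len 0.1785 yaw -17.45
gasket f [0.4453 0.249  0.07  ] [0.3889 0.0694 0.07  ] mid [0.4171 0.1592 0.07  ] len 0.1882 yaw -17.45
rear strip z07 [0.5799 0.2104 0.07  ] [0.5234 0.0244 0.07  ] mid [0.5517 0.1174 0.07  ] len 0.1945 yaw -16.91
rear strip z092 [0.575  0.2069 0.092 ] [0.5213 0.0304 0.092 ] mid [0.5482 0.1186 0.092 ] len 0.1845 yaw -16.91
top/bottom outer edges z07 [0.5129 0.2322 0.07  ] [0.4543 0.0451 0.07  ] mid [0.4836 0.1386 0.07  ] len 0.1961 yaw -17.38
top/bottom outer edges z09 [0.5115 0.228  0.09  ] [0.4557 0.0496 0.09  ] mid [0.4836 0.1388 0.09  ] len 0.1869 yaw -17.38
inner wall?  [0.4262 0.2127 0.005 ] [0.4047 0.092  0.005 ] mid [0.4155 0.1523 0.005 ] len 0.1226 yaw -10.11
hinges [0.5784 0.1725 0.078 ] [0.5427 0.0574 0.078 ] mid [0.5606 0.115  0.078 ] len 0.1205 yaw -17.22
catch [0.3979 0.1873 0.092 ] [0.3876 0.1464 0.092 ] mid [0.3928 0.1669 0.092 ] len 0.0422 yaw -14.12
catch [0.3983 0.1871 0.094 ] [0.3881 0.1464 0.094 ] mid [0.3932 0.1667 0.094 ] len 0.042 yaw -14.12
lip [0.5946 0.1205 0.24  ] [0.5846 0.0912 0.24  ] mid [0.5896 0.1058 0.24  ] len 0.031 yaw -18.86
```

```bash
cat >> h.py <<'E'
CY=-17.3; CC=np.array([.485,.1383,0.]); RC=R.from_euler('z',CY,degrees=True)
def cw(x,y,z): return CC+RC.apply([x,y,z])
def wc(p): return RC.inv().apply(np.array(p)-CC)
E
python3 - <<'E'
from h import *
import json
from scipy.optimize import brentq
c=json.load(open('w1.json'))
o,d=ray(c,(170+758/2.96,10+320/2.96)); o=RC.inv().apply(o-CC); d=RC.inv().apply(d)
p=o+d*(-o[1]/d[1]) if abs(d[1])>1e-3 else 0
print('ray case',o,d,d/d[2])
for a in np.arange(1.6,1.95,.05):
    q=np.array([.08-.172*np.cos(a),0,.078+.172*np.sin(a)]); pw=cw(*q); uv=proj(c,pw); print(round(a,2),q,((uv-[170,10])*2.96).round(0))
q0=manip.current_q()
for yaw in (-4.5,175.5):
  for P in ([.536,-.135,.12],[.536,-.135,.017]): print(yaw,manip.solve_ik(P,down(yaw)))
for P in (cw(-.01,0,.25),cw(-.01,0,.023)): print(manip.solve_ik(P,down(CY+90)))
E
```

```text
ray case [-0.00273504  0.00277422  0.4990926 ] [ 0.44802381 -0.00814564 -1.03676442] [-0.43213656  0.00785679  1.        ]
1.6 [0.08502232 0.         0.24992666] [676. 324.]
1.65 [0.09360879 0.         0.24946078] [710. 324.]
1.7 [0.10216125 0.         0.24856635] [744. 323.]
1.75 [0.11065832 0.         0.24724558] [776. 323.]
1.8 [0.11907876 0.         0.24550179] [807. 323.]
1.85 [0.12740152 0.         0.24333933] [836. 323.]
1.9 [0.13560581 0.         0.24076362] [864. 323.]
-4.5 [-0.03641698  0.43954719  0.29251324  1.90773785 -0.16895127  0.81794855
  0.26721026]
-4.5 [ 0.01017458  0.60384945  0.23747799  1.94563826 -0.23258083  0.61817386
  0.31898732]
175.5 [-0.69853873  0.92965713  1.35333347  1.92664128 -1.00186836  1.19130717
 -2.17667997]
175.5 [-0.67654883  1.21201524  1.34677213  1.96596616 -1.30963364  1.23750778
 -2.01567765]
[-3.43055333e-01  1.69432165e-01  7.66899118e-05  1.91486478e+00
 -1.48464370e-05  1.05729571e+00  9.25881918e-01]
[-0.33013956  0.51254432 -0.01544546  2.0755215   0.01440612  0.55362422
  0.9129994 ]
```

```bash
python3 - <<'E'
from h import *
B=[.536,-.135]
manip.servo_line([.50,-.02,.34],vel=.25)
manip.move_pose(B+[.16],down(-4.5))
manip.servo_line(B+[.017],vel=.15)
snap('scene','s2.png')
effector.close(25)
print(manip.current_finger_gap(),manip.current_tool_pos(),manip.current_clock())
manip.servo_line(B+[.08],vel=.15)
snap('scene','s3.png'); snap('wrist','w3.png')
print(manip.current_finger_gap(),manip.current_force())
E
python3 -c "
import cv2,numpy as np
a=cv2.imread('pics/s3.png')[120:300,100:400];cv2.imwrite('pics/s3c.png',cv2.resize(a,None,fx=2.6,fy=2.6))"
```

```text
0.025620576912295887 [ 0.53606497 -0.1350246   0.01698313] 7.0833
0.025846131924279928 [-0.8166568  -0.37037646 -3.16850247]
```

View pics/s3c.png

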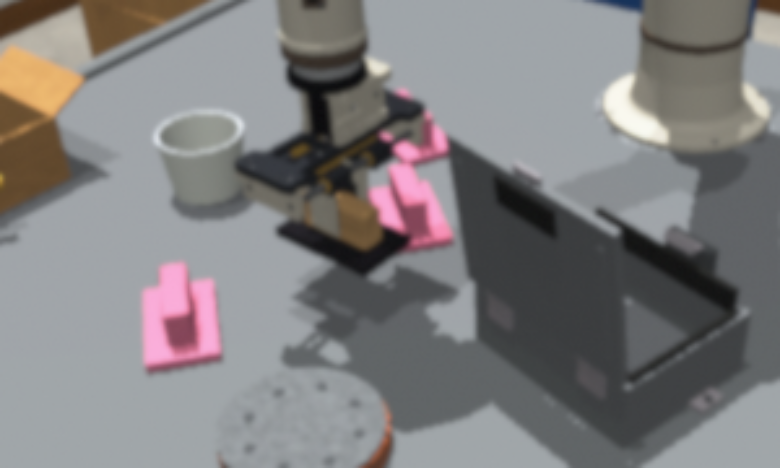

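View pics/w3.png

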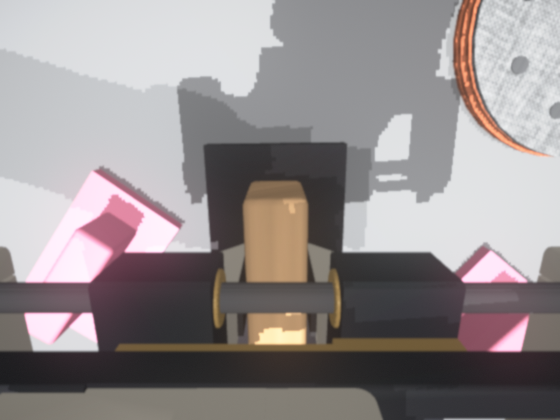

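Held squarely: the gap is 25.8 mm and the ridge is level. Next I'll carry it to the case, turned so the 190 mm body lies along the case's y and clears the gasket and lid.

```bash
python3 - <<'E'
from h import *
manip.servo_line([.536,-.135,.32],vel=.25)
manip.move_pose(cw(-.01,0,.32),down(CY+90))
manip.servo_line(cw(-.01,0,.14),vel=.2)
f0=manip.current_force(); print(f0)
snap('scene','s4.png')
manip.servo_line(cw(-.01,0,.035),vel=.1)
print(manip.current_force()-f0)
z=.035
while z>.018:
    z-=.0015; manip.servo_line(cw(-.01,0,z),vel=.02)
    df=manip.current_force()-f0
    if df[2]>3: break
print(z,df,manip.current_tool_pos(),manip.current_finger_gap(),manip.current_clock())
snap('scene','s5.png')
E
python3 -c "
import cv2,numpy as np
a=[cv2.imread('pics/s%d.png'%i)[80:300,200:440] for i in (4,5)]
cv2.imwrite('pics/s45.png',cv2.resize(np.hstack(a),None,fx=1.66,fy=1.66))"
```

```text
[ 0.28523018  0.80311834 -2.2434379 ]
[ -7.50337559 -11.92873646  65.90572046]
0.0335 [ -7.99606435 -13.94210504  72.2116329 ] [0.48344451 0.13961342 0.04133958] 0.025942719683336685 12.5
```

View pics/s45.png

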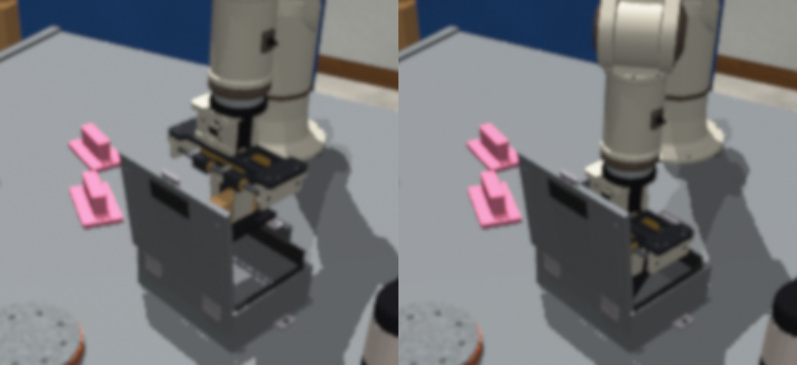

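It met 66 N early at TCP z≈0.041, so something other than the floor is in the way. I'll back off, then look.

```bash
python3 - <<'E'
from h import *
print('F',manip.current_force(),'M',manip.current_wrist_torque(), 'case pos',wc(manip.current_tool_pos()))
manip.servo_line(cw(-.01,0,.06),vel=.05)
print('F',manip.current_force(),'M',manip.current_wrist_torque(), 'case pos',wc(manip.current_tool_pos()))
snap('wrist','w6.png');snap('top','t6.png');snap('scene','s6.png')
print(manip.current_finger_gap(),R.from_quat(manip.current_tcp_rot()).as_matrix().round(3))
w=viewer.get_calibration('wrist'); f=lambda uv,z: wc(onplane(w,uv,z))
E
python3 -c "
import cv2,numpy as np
a=cv2.imread('pics/t6.png')[120:290,140:320];b=cv2.imread('pics/s6.png')[120:290,240:420]
cv2.imwrite('pics/ts6.png',cv2.resize(np.hstack([a,b]),None,fx=2.2,fy=2.2,interpolation=2))"
```

```text
F [ -8.0516321  -12.04727193  69.96846865] M [-3.21696712e+00  1.99439253e+00  2.84553442e-04] case pos [-0.00186236  0.00077775  0.04135155]
F [-0.04481847  0.74190437 -2.76819492] M [0.00840032 0.00254996 0.03498319] case pos [-0.01096366 -0.00027778  0.05917959]
0.02574361048246799 [[ 0.297  0.955 -0.001]
 [ 0.955 -0.297 -0.   ]
 [-0.001 -0.001 -1.   ]]
```

View pics/w6.png

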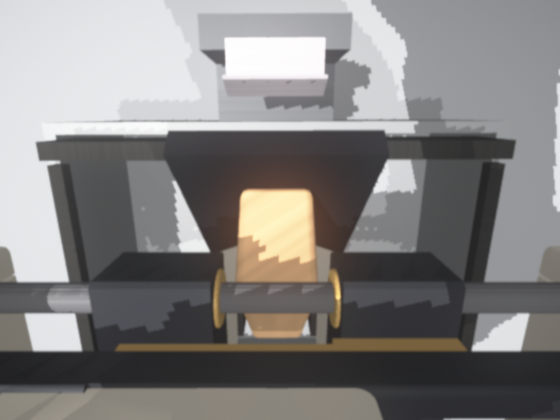

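View pics/ts6.png

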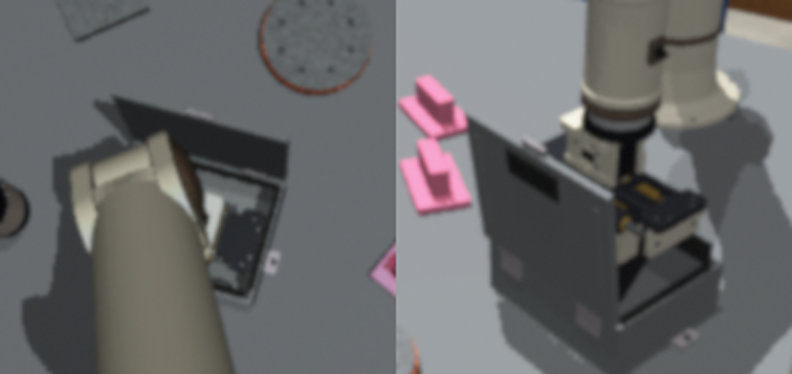

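The block has pitched in the grip. Its base's front edge, at wrist row ≈133 between columns 166 and 387, is up at rim height, so it caught on the front rim. I'll work out the offset and tilt.

Run:
```python
from h import *
w=viewer.get_calibration('wrist'); p=manip.current_tool_pos(); q=R.from_quat(manip.current_tcp_rot())
M=q.inv()*R.from_quat(w['attitude']); e=q.inv().apply(w['eye']-p)
f=210/np.tan(np.radians(w['vfov'])/2)
def at_z(uv,z):
    d=M.apply([(uv[0]-w['cx'])/f,(uv[1]-w['cy'])/f,1]); return e+d*(z-e[2])/d[2]
def at_w(uv,wd,px):
    D=f*wd/px; return e+M.apply([D*(uv[0]-w['cx'])/f,D*(uv[1]-w['cy'])/f,D])
print('w3 base end upper', at_z((276,145),.007),'ridge end',at_z((276,183),-.033), 'depth chk',at_w((276,145),.07,346-206))
print('now base end',at_w((276,132),.07,387-166),'ridge end',at_w((276,191),.026,314-240))
```

```text
w3 base end upper [ 0.00035165 -0.05830048  0.007     ] ridge end [ 0.0004079  -0.04729853 -0.033     ] depth chk [ 0.00034459 -0.0580036   0.01055   ]
now base end [ 0.00047247 -0.06716422 -0.05048323] ridge end [ 0.00042771 -0.04666431 -0.04425071]
```

The block is pitched about 40° in the grip, front end up. The gasket overhangs inward, so my placement left too little clearance there. I'll re-level it on the open table with a light grip, then regrasp and place it about 15 mm further back.

```bash
python3 - <<'E'
from h import *
B=[.536,-.125]
manip.servo_line(cw(-.005,0,.32),vel=.25)
manip.move_pose(B+[.16],down(-4.5))
manip.servo_line(B+[.058],vel=.15)
f0=manip.current_force()
effector.close(5); print(manip.current_finger_gap(),manip.current_tool_pos(),manip.current_clock())
for z in np.arange(.054,.018,-.004):
    manip.servo_line(B+[z],vel=.04); print(round(z,3),(manip.current_force()-f0).round(1),manip.current_tool_pos()[2].round(4))
    if (manip.current_force()-f0)[2]>15: break
snap('wrist','w7.png'); snap('scene','s7.png'); print(manip.current_clock())
E
python3 -c "
import cv2,numpy as np
a=cv2.imread('pics/s7.png')[120:280,120:320]
cv2.imwrite('pics/s7c.png',cv2.resize(a,None,fx=3,fy=3,interpolation=2))"
```

```text
0.02575978318283606 [ 0.53688456 -0.12511557  0.05907103] 16.825
0.054 [ 0.3 -0.2  0.2] 0.0539
0.05 [ 0.7  0.7 -0.8] 0.0496
0.046 [-0.2 -0.  -0. ] 0.0457
0.042 [ 1.  -0.2 -0.2] 0.0417
0.038 [0.9 0.3 1.6] 0.0381
0.034 [1.1 1.3 3.8] 0.0343
0.03 [1.3 1.7 4.3] 0.0302
0.026 [-0.3  2.2  3.5] 0.026
0.022 [-0.  -0.1  0.6] 0.0213
19.175
```

View pics/w7.png

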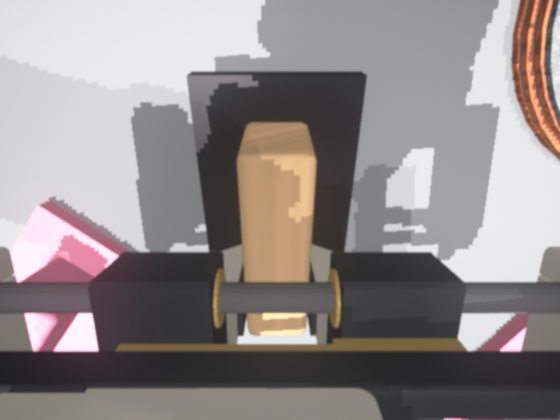

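View pics/s7c.png

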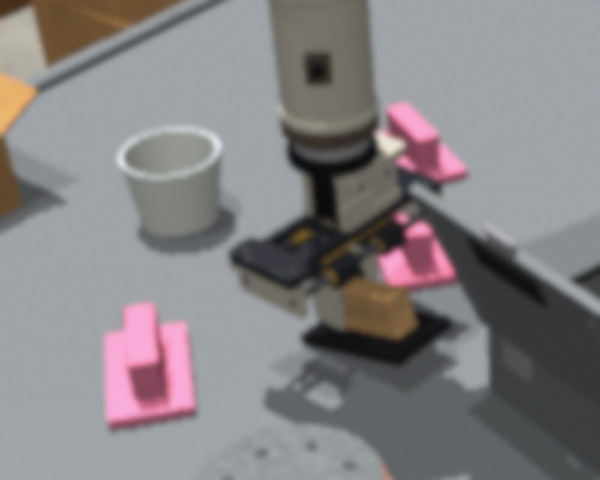

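It is nearly level but has slid along the jaws towards the front; the ridge end is at row 123. I'll open, back up, re-measure and regrasp centred.

Run:
```python
from h import *
import json
effector.open_jaws()
manip.servo_line([.536,-.125,.10],vel=.2)
manip.servo_line([.536,-.24,.25],vel=.3)
w=viewer.get_calibration('wrist'); im=snap('wrist','w8.png'); json.dump({k:np.array(v).tolist() for k,v in w.items()},open('w8.json','w'))
hsv=cv2.cvtColor(im,cv2.COLOR_RGB2HSV)
m=cv2.inRange(hsv,(8,90,90),(28,255,255)); m[245:]=0
cn=max(cv2.findContours(m,0,2)[0],key=cv2.contourArea); r=cv2.minAreaRect(cn); print(r,cv2.contourArea(cn))
b=cv2.boxPoints(r); W=np.array([onplane(w,p,.05)[:2] for p in b]); print(W,W.mean(0)); print(manip.current_clock())
```

```text
((268.4999694824219, 43.49999237060547), (86.99998474121094, 26.999996185302734), 90.0) 2248.0
[[ 0.52918644 -0.05851815]
 [ 0.55458045 -0.06055095]
 [ 0.54882997 -0.13761383]
 [ 0.52175451 -0.13546564]] [ 0.53858784 -0.09803714]
21.6917
```

View pics/w8.png

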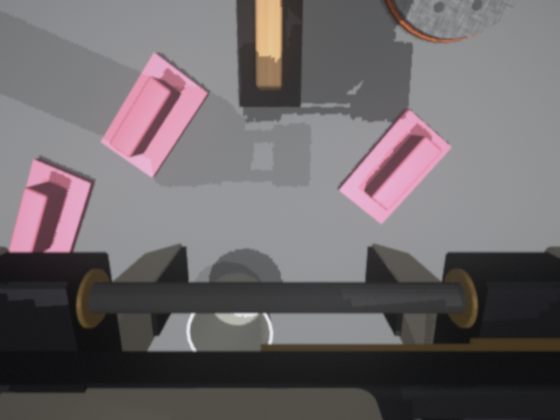

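Run:
```python
from h import *
import json
w=json.load(open('w8.json'))
for uv in [(240,106),(301,106)]: print(onplane(w,uv,.01))
for uv in [(257,86),(281,86),(257,0),(281,0)]: print('z01',onplane(w,uv,.01),'z05',onplane(w,uv,.05))
```

```text
[ 0.50052438 -0.15098071  0.01      ]
[ 0.56954628 -0.1564454   0.01      ]
z01 [ 0.52178724 -0.13123757  0.01      ] z05 [ 0.52385007 -0.13468246  0.05      ]
z01 [ 0.5485311  -0.13335969  0.01      ] z05 [ 0.54789862 -0.1365907   0.05      ]
z01 [ 0.52981404 -0.04670442  0.01      ] z05 [ 0.5310679  -0.05866876  0.05      ]
z01 [ 0.55491615 -0.04871385  0.01      ] z05 [ 0.55364017 -0.06047567  0.05      ]
```

Run:
```python
from h import *
G=[.5393,-.098]
manip.servo_line(G+[.25],vel=.25)
manip.servo_line(G+[.017],vel=.15)
print(manip.current_force())
effector.close(45); print(manip.current_finger_gap())
manip.servo_line(G+[.06],vel=.12)
manip.servo_line([.536,-.135,.10],vel=.2)
w=viewer.get_calibration('wrist'); p=manip.current_tool_pos(); q=R.from_quat(manip.current_tcp_rot())
snap('wrist','w9.png'); print(manip.current_clock(),manip.current_force())
```

```text
[0.67515473 0.46458764 0.693484  ]
0.025970282467859297
26.125 [ 0.17171159  1.17367361 -2.90417424]
```

View pics/w9.png

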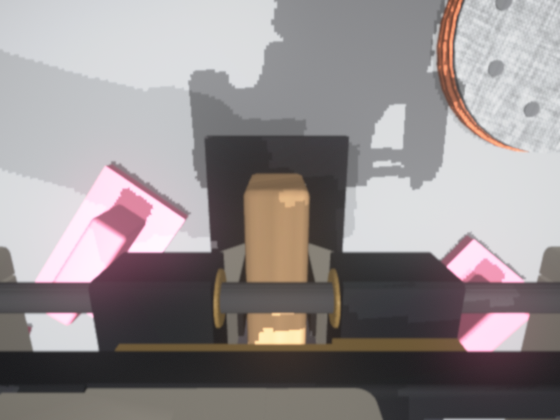

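Level and held near centre: the base's end is at row 137. I'll place it at case x≈+0.004, checking force on the way down.

Run:
```python
from h import *
manip.servo_line([.536,-.135,.32],vel=.3)
X=.0075
manip.move_pose(cw(X,0,.32),down(CY+90))
manip.servo_line(cw(X,0,.13),vel=.2)
f0=manip.current_force()
z=.13
while z>.018:
    z-=.006 if z>.034 else .002
    manip.servo_line(cw(X,0,z),vel=.06 if z>.034 else .03)
    df=manip.current_force()-f0
    if abs(df).max()>4: break
print(z,df,wc(manip.current_tool_pos()),manip.current_clock())
snap('wrist','w10.png'); snap('scene','s10.png')
```

```text
0.01999999999999994 [-6.03266849 -2.35773793 20.42500392] [ 7.48650207e-03 -5.27622605e-06  2.18605133e-02] 35.025
```

View pics/w10.png

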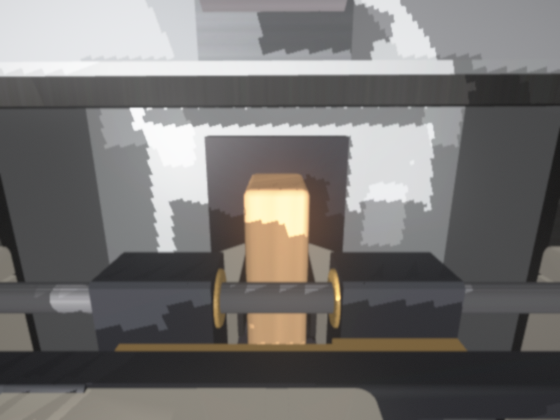

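Resting on the floor at TCP z=0.022. Next: release, rise, shut the fingers and go behind the lid.

```bash
cat >> h.py <<'E'
def arc(a,r=.1495,gap=0.0):
    n=.011+gap
    return cw(.08-r*np.cos(a)+n*np.sin(a)+.0095, 0, .078+r*np.sin(a)+n*np.cos(a))
E
python3 - <<'E'
from h import *
effector.open_jaws()
manip.servo_line(cw(.0075,0,.15),vel=.2)
w=snap('wrist','w11.png')
q=down(CY+90)
print([manip.solve_ik(arc(a),q) is not None for a in np.arange(1.9,-.05,-.2)])
manip.servo_line(cw(.0075,0,.36),vel=.3)
effector.close(20)
snap('top','t11.png')
print(manip.current_clock(),manip.current_finger_gap())
E
```

```text
[True, True, True, True, True, True, True, True, True, True]
39.4583 0.0006676221437060987
```

View pics/w11.png

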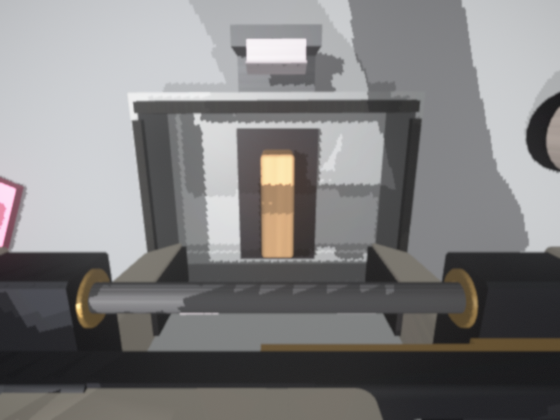

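The block lies flat inside the case: base at rows 128–258, columns 238–318. Now I'll swing the lid.

Run:
```python
from h import *
manip.servo_line(cw(.178,0,.34),vel=.35)
manip.servo_line(cw(.178,0,.215),vel=.3)
f0=manip.current_force()
for a in (1.7,1.4,1.1,.85,.6,.4):
    manip.servo_line(arc(a),vel=.13); df=manip.current_force()-f0; print(a,df.round(1))
    if np.linalg.norm(df)>12: print('stop');break
snap('scene','s12.png'); print(manip.current_clock(),wc(manip.current_tool_pos()))
```

```text
1.7 [ 0.7 -0.7  0.1]
1.4 [-0.1 -0.2 -1.8]
1.1 [ 1.  -1.3 -0.3]
0.85 [ 0.7 -1.2 -0.5]
0.6 [ 0.4 -1.  -0.8]
0.4 [-0.2 -0.9 -1. ]
43.575 [-0.04285663  0.00030498  0.14705344]
```

View pics/s12.png

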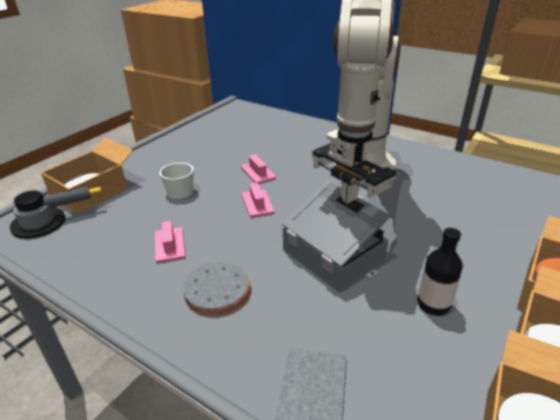

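Run:
```python
from h import *
manip.servo_line(arc(.4,gap=.006),vel=.1)
f0=np.mean([manip.current_force() for _ in range(3)],0); print(f0)
manip.servo_line(arc(.3),vel=.08); manip.servo_line(cw(-.0605,0,.113),vel=.06)
z=.113; log=[]; peak=0
while z>.078:
    fz=(manip.current_force()-f0)[2]
    z-=.001 if fz<12 else .0005
    manip.servo_line(cw(-.0605,0,z),vel=.008)
    fs=np.array([manip.current_force()-f0 for _ in range(3)]).mean(0); n=np.linalg.norm(fs)
    log.append((round(z*1e3,1),round(manip.current_tool_pos()[2]*1e3,2),fs.round(1).tolist()))
    if n>22.5: break
    if manip.current_clock()>64: break
for l in log: print(l)
print(manip.current_clock())
```

```text
[-1.00551429  0.46010368 -1.04730008]
(112.0, np.float64(112.13), [1.5, -0.7, 1.3])
(111.0, np.float64(111.05), [1.6, -0.5, 1.2])
(110.0, np.float64(109.95), [0.8, 0.6, 1.3])
(109.0, np.float64(108.92), [1.5, -0.8, 0.9])
(108.0, np.float64(107.94), [0.3, -0.2, 0.8])
(107.0, np.float64(106.95), [1.0, -0.5, 1.5])
(106.0, np.float64(105.96), [0.5, -0.5, 0.4])
(105.0, np.float64(104.94), [1.0, -0.9, 1.4])
(104.0, np.float64(103.96), [0.7, -1.7, 1.4])
(103.0, np.float64(102.98), [0.3, 0.1, 0.7])
(102.0, np.float64(101.97), [0.6, 1.2, 1.8])
(101.0, np.float64(100.97), [-0.6, 0.5, 2.3])
(100.0, np.float64(99.98), [-0.2, 0.8, 2.9])
(99.0, np.float64(99.19), [-1.3, -0.5, 6.3])
(98.0, np.float64(98.34), [-3.6, 0.5, 9.4])
(97.0, np.float64(97.43), [-2.7, 0.4, 9.5])
(96.0, np.float64(96.47), [-3.3, 0.5, 10.8])
(95.0, np.float64(95.55), [-3.6, 0.4, 11.8])
(94.0, np.float64(94.63), [-3.3, -0.5, 12.7])
(93.5, np.float64(94.16), [-5.4, -0.3, 14.8])
(93.0, np.float64(93.71), [-4.7, 0.4, 13.8])
(92.5, np.float64(93.23), [-6.1, -0.4, 15.9])
(92.0, np.float64(92.61), [-4.7, 0.1, 14.0])
(91.5, np.float64(91.89), [-4.4, 0.7, 11.8])
(90.5, np.float64(90.63), [-4.2, 0.9, 10.0])
(89.5, np.float64(89.7), [-4.5, 1.4, 10.4])
(88.5, np.float64(89.22), [-7.3, 0.2, 16.4])
(88.0, np.float64(89.14), [-8.0, -0.3, 21.9])
52.3083
```

Clear signature: a peak of about 16 N, a drop to about 10 N (the click), then the hard stop at 22–23 N. I'll ease off and check.

```bash
python3 - <<'E'
from h import *
manip.sleep(.25)
manip.servo_line(cw(-.0605,0,.094),vel=.02); print(manip.current_force())
manip.servo_line(cw(-.0605,0,.20),vel=.15); print(manip.current_force())
manip.servo_line(cw(-.0605,-.15,.30),vel=.25)
manip.sleep(.5)
snap('scene','s13.png');snap('top','t13.png');snap('wrist','w13.png'); print(manip.current_clock())
E
python3 -c "
import cv2,numpy as np
a=cv2.imread('pics/s13.png')[140:300,260:420]; b=cv2.imread('pics/t13.png')[140:300,140:300]
cv2.imwrite('pics/st13.png',cv2.resize(np.hstack([a,b]),None,fx=2.5,fy=2.5,interpolation=2))"
```

```text
[-0.1906539  -0.63013322  0.90330771]
[-0.58037812 -0.92117589 -0.76565781]
55.3917
```

View pics/st13.png

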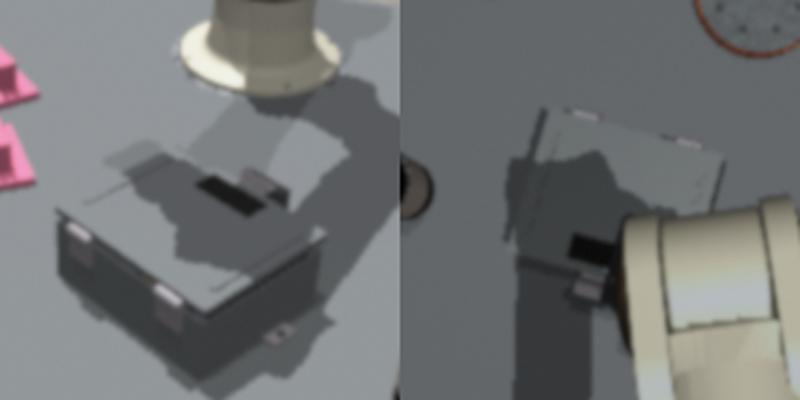

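View pics/s13.png

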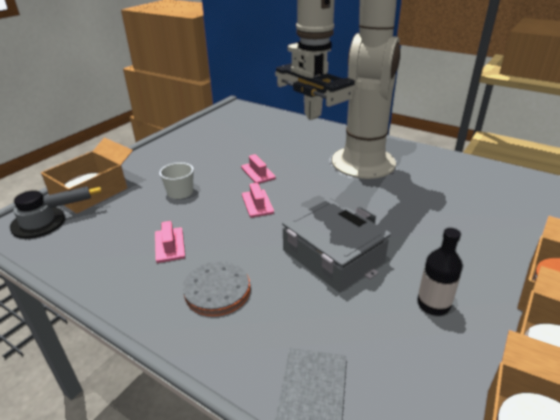

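View pics/w13.png

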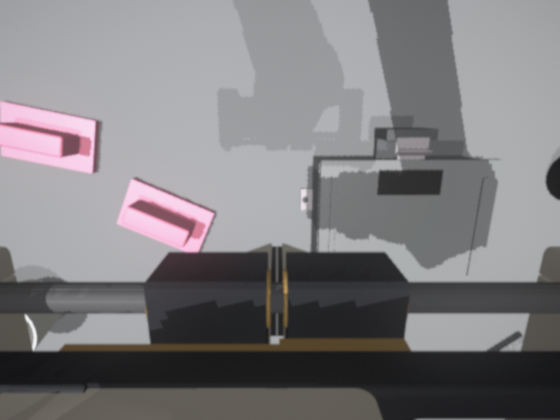

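The lid looks shut under the catch. To settle latched versus nearly shut, I'll do a light touch test: an unlatched lid would meet the finger at z≥0.0955, a latched one at about 0.090.

Run:
```python
from h import *
manip.servo_line(cw(-.0605,0,.13),vel=.3)
f0=np.mean([manip.current_force() for _ in range(3)],0)
manip.servo_line(cw(-.0605,0,.0975),vel=.05)
z=.0975
while z>.0885:
    z-=.001; manip.servo_line(cw(-.0605,0,z),vel=.008)
    df=(np.mean([manip.current_force() for _ in range(3)],0)-f0); print(round(z,4),df.round(1))
    if df[2]>4: break
manip.servo_line(cw(-.0605,0,.18),vel=.2)
print(manip.current_clock())
```

```text
0.0965 [-0.2  0.2 -0.3]
0.0955 [-0.8 -0.1 -0.4]
0.0945 [-0.6  0.1 -0.3]
0.0935 [ 0.1  0.5 -0.6]
0.0925 [-0.2  0.3 -0. ]
0.0915 [-1.2  0.2  0.3]
0.0905 [0.5 0.7 0.4]
0.0895 [-3.  -1.5  7.8]
59.9
```

The lid is first met at z≈0.090, so the catch is holding it. I'm handing in.

Run:
```python
from h import *
manip.hand_in(); print(manip.current_clock())
```

```text
the job is handed in; nothing more can be done
the job is handed in; nothing more can be done
```

The sanding block is lying flat in the case with the lid latched over it, and I handed the job in at about 60 s.

- **First placement:** it failed. The block's front edge caught the gasket and the wrist force reached about 72 N, under its 120 N limit. If the gripper's body rather than the held block had been what touched the case, that would have passed its 40 N limit. I believe it was the block, because it pitched about 40° in the grip, but I had no separate reading to confirm it. I re-levelled it on the table with a light grip, regrasped it and placed it about 15 mm further back.
- **Block:** the wrist picture after release showed it flat on the case floor, close to centre, with the fingers open and clear.
- **Lid:** I swung it shut and pressed slowly. The force peaked at about 16 N, dropped to about 10 N at the click, and I stopped at 22–23 N, under the 35 N limit.
- **Latch check:** a light touch afterwards met the lid only at z≈0.090 m, where a sprung-back lid would have been at 0.0955 m or higher. So the catch was holding it.
- **Bystanders:** in the last scene picture the bottle, discs and tub looked where they started. I checked that by eye only.

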